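# Bring up the air on the dispensing station

## Task

Bring up the air on the glue-dispensing station by pressing its mushroom knobs in with the fingertips: first the blue one (main air), then the yellow (clamp), then the green (dispense), each gently and fully home, where it stays. Do not touch the red shut-off valve at all. Leave the black sleeves, the black ring and the tweezers standing or lying where they are: nothing is to be picked up or shoved aside.

Things in the scene. Friction and masses are not known exactly. Their poses are not given: they have to be found in the camera images.
- plate: The station's flat dark grey base plate, 300 (x) x 520 (y) x 20 mm thick, fixed; its top is 20 mm above the bench. Origin at the centre of its underside. A low aluminium air rail (18 x 400 mm, 16 mm above the plate) runs along its near edge. All valves stand on it, bolted down, in four places about 150 mm apart; which colour stands where changes.
- valve_blue: The main air valve: black block 42 x 42 mm on an aluminium foot 56 x 44 mm, 50 mm tall, fixed on the plate, with a blue mushroom knob on its top. Origin at the centre of the underside of the foot, 20 mm above the bench. It must not take more than 30 N.
- blue_top (a point): Centre of the top of the blue mushroom knob (36 mm across, 10 mm thick, nearly flat on top); moves with the knob. 94 mm above the bench with the knob fully out, 84 mm with it fully in.
- blue (a joint): How far the blue knob is pushed straight down, m: 0 = fully out, 0.010 = fully home on its hard stop. It starts out (0 to 0.001). Pushing takes about 5 N all the way; there is no spring: it stays where it is left.
- valve_yellow: The clamp valve: black block 42 x 42 mm on an aluminium foot 56 x 44 mm, 65 mm tall, fixed on the plate, with a yellow mushroom knob on its top. Origin at the centre of the underside of the foot, 20 mm above the bench. It must not take more than 30 N.
- yellow_top (a point): Centre of the top of the yellow mushroom knob (36 mm across, 10 mm thick, nearly flat on top); moves with the knob. 109 mm above the bench with the knob fully out, 99 mm with it fully in.
- yellow (a joint): How far the yellow knob is pushed straight down, m: 0 = fully out, 0.010 = fully home on its hard stop. It starts out (0 to 0.001). Pushing takes about 5 N all the way; there is no spring: it stays where it is left.
- valve_green: The dispense valve: black block 42 x 42 mm on an aluminium foot 56 x 44 mm, 40 mm tall, fixed on the plate, with a green mushroom knob on its top. Origin at the centre of the underside of the foot, 20 mm above the bench. It must not take more than 30 N.
- green_top (a point): Centre of the top of the green mushroom knob (36 mm across, 10 mm thick, nearly flat on top); moves with the knob. 84 mm above the bench with the knob fully out, 74 mm with it fully in.
- green (a joint): How far the green knob is pushed straight down, m: 0 = fully out, 0.010 = fully home on its hard stop. It starts out (0 to 0.001). Pushing takes about 5 N all the way; there is no spring: it stays where it is left.
- valve_red: The shut-off valve: black block 42 x 42 mm on an aluminium foot 56 x 44 mm, 50 mm tall, fixed on the plate, with a red mushroom knob on its top. Origin at the centre of the underside of the foot, 20 mm above the bench. It must not be touched.
- red_top (a point): Centre of the top of the red mushroom knob (36 mm across, 10 mm thick, nearly flat on top); moves with the knob. 94 mm above the bench with the knob fully out, 84 mm with it fully in.
- red (a joint): How far the red knob is pushed straight down, m: 0 = fully out, 0.010 = fully home on its hard stop. It starts out; pushing it in would need about 5 N and it would stay in.
- sleeve_a: Loose black vented sleeve, an upright cylinder 40 mm across, 75 mm tall, 0.1 to 0.2 kg, standing on the plate between the valves, towards the plate's near right part. Origin at the centre of its underside. A bystander.
- sleeve_b: Loose black vented sleeve, an upright cylinder 40 mm across, 75 mm tall, 0.1 to 0.2 kg, standing on the plate between the valves, towards the plate's far left part. Origin at the centre of its underside. A bystander.
- collar: Loose flat black ring, 44 mm across, hole 24 mm, 14 mm tall, lying near the plate's far edge. Origin at the centre of its underside. A bystander.
- tweezers: Loose steel tweezers, 130 mm long, 6 mm tall, lying on the bench to the right of the plate, its length along its own x. Origin near its middle, on the underside. A bystander.

How it is judged:
On the way, in this order (a step that is already met when the one before it is completed fails the run):
1. the blue knob is pressed home (at least 8 of its 10 mm) (value of joint blue above 0.008 m), for 0.1 s.
2. the yellow knob is pressed home (at least 8 of its 10 mm) (value of joint yellow above 0.008 m), for 0.1 s.
3. the green knob is pressed home (at least 8 of its 10 mm) (value of joint green above 0.008 m), for 0.1 s.
At the end, for the whole second after the job is handed in: The blue, yellow and green knobs are each in by at least 8 of their 10 mm, the red one is out (less than 2 mm in), the sleeves stand upright (within 0.2 rad), and the sleeves, ring and tweezers are within 15 mm of where they began (value of joint each of blue, yellow, green above 0.008 m and value of joint red below 0.002 m and distance of each of sleeve_a, sleeve_b, collar, tweezers from where it was at the start of the episode below 0.015 m and angle between each of sleeve_a, sleeve_b's own z axis and vertical below 0.2 rad); the robot touches nothing.
It fails at once if a knob is pushed in (over half way) before the one ahead of it in the order is home ((value of joint yellow above 0.005 m and value of joint blue below 0.007 m) or (value of joint green above 0.005 m and value of joint yellow below 0.007 m)).
It fails at once if the red valve is touched (more than 1 N) or its knob pushed in (contact force between anything else and valve_red above 1 N or value of joint red above 0.002 m).
It fails at once if the blue, yellow or green valve is struck or pressed with more than 30 N (contact force between anything else and valve_blue above 30 N or contact force between anything else and valve_yellow above 30 N or contact force between anything else and valve_green above 30 N).
It fails at once if a sleeve, the ring or the tweezers is lifted, carried or shoved more than 15 mm (distance of any of sleeve_a, sleeve_b, collar, tweezers from where it was at the start of the episode above 0.015 m).
It also fails if it takes over 42 s, if anything falls off the work surface, if the arm or the gripper's body presses on something with over 40 N, if the wrist force passes 120 N, or if a joint passes its speed limit or range.

## Robot

A 6-joint arm with a two-finger parallel gripper is mounted at the origin on the work surface. World frame = base frame: x ahead of the robot, y to its left, z up, the work surface at z = 0. Lengths are in m, angles in rad, forces in N, time in s.
With the tool pointing down it reaches from about 0.35 to 0.975 m from the base axis. Payload 4.9 kg.
Tool frame: the origin (TCP) lies at the very end of the fingers, on their centre line; the grasp point (between the pads) lies 19 mm behind it; z points along the fingers, y is the line along which they close (so a half turn about z gives the same grasp; the last joint's range is limited). The gripper opens to 85 mm and grips with 20 to 120 N. Pads are 22 mm wide; open, the fingers measure 114 mm over their backs; the gripper's body (76 mm by 85 mm) begins 54 mm behind the grasp point. The pads swing forward as they close: fully open they stand 13 mm farther back than shut.
Start: joints at [-1.424, 0.053, 1.613, -0, 1.476, -0.119], TCP at [0.164, -0.603, 0.231] pointing down, gripper open.
Joint ranges: [-3.01, 3.01], [-1.01, 2.22], [0.06, 2.58], [-1.02, 4.17], [0.09, 2.62], [-3.14, 3.14]. Speed limits (rad/s): [2.57, 2.57, 3.14, 3.14, 3.14, 3.14].

## Interface

Orientations are given as a rotation vector (axis times angle).
In Python, from station import ctrl gives the robot as it stands.
- The arm moves only by the tool jog_arm, never from a script. Its argument "plan" is a list of rows, each a list of 7 numbers: the shift along the tool's x, y, z in units of 0.02 m (1.0 is 0.02 m), then the turn, a rotation vector about the tool's x, y, z in units of 45 degrees (1.0 is 45 degrees), then the opening, from -1 (shut) to 1 (fully open). A call has 1 to 8 rows; each row shifts and turns the commanded pose from where the row before left it, along the tool's axes as they then stand; what a row does not reach is not made up. A row lasts 1/10 s, in which the tool goes at most 50 mm and 8.59 degrees, less where a joint would pass 70% of its speed; a pose out of reach is approached as far as the arm can. A call with a number of a shift or a turn outside -1 to 1 is refused whole. A call with a gripper value outside its range is refused whole. The fingers move at their own pace and stop on an object; "grip_force" is the grip in N (left out, the last holds). Time passes only in rows, so rows that do not move let the fingers close. It gives the time, the measured TCP pose, the force, the opening and the grip force at its end, in the units of the state.
- ctrl.get_obs(): the state, without advancing time (a new reading comes with each control period).
- ctrl.get_image(name): name is "scene" or "side" or "wrist"; returns (picture, depth): 384x512x3 uint8, red, green, blue; 384x512 float32, m along the optical axis (not along the pixel's ray), 0 where there is no reading.
- ctrl.camera_info(name): a dict with "camera_matrix" (3x3 intrinsics, pixels), "k1" (the pictures are not rectified: a ray, as slopes to the right and down, at radius r is drawn at 1 + k1 r^2 times it, then the intrinsics apply), "rvec" (rotation vector, rad) and "tvec" (3), from world to camera coordinates, as OpenCV has them; the wrist camera has in their place "T_tool_cam" (4x4, takes a point from camera to tool coordinates, whose origin is the TCP and whose axes are the flange's). Camera axes: x right, y down, z forward; pixel columns grow to the right and rows downward; lengths in m; the calibration is good to about 2 mm. A picture is of the moment at which its call begins: read the wrist's pose just before it. camera_info takes no time and is no camera call.
- ctrl.finish_job(): hands the job in; it is judged then, once.
The state is a dict: "t": time; "q": joint angles; "dq": joint speeds; "effort": joint torques, N m; "tool_pos": TCP position; "tool_rot": TCP orientation; "contact_force": force on the tool from outside, world axes, zero at the start; "wrist_torque": the same for the moment, N m; "opening": finger opening in m; "grip_force": force on a finger pad.
Only numpy, scipy, OpenCV 4.12 (cv2) and the standard library are available. Lean on these libraries where they do the work, as an engineer would, in place of code of your own. Each camera call takes 0.05 s, during which the arm holds its last target. There are 200 camera calls.

## Working session

There is one attempt and no reset: what is moved stays moved. The work goes in short steps, Python scripts to look and compute and a tool call to move; the robot and the scene stay as the last step left them, time stands still between calls to the robot, and variables do not carry over. Pictures are saved under pics/ and viewed, at most 10 in all, crops included, and the job is handed in when it is done.

Besides the shell and the picture viewer there is one more tool, called after "Emit:" by a JSON object that holds its "fn" and its "kwargs". jog_arm: Moves the arm, as the interface text tells. Shifts and turns lie within -1 to 1; 1 stands for 0.02 m of shift or 45 degrees of turn. Its arguments: {"type":"object","properties":{"plan":{"type":"array"},"grip_force":{"type":"number"}},"required":["plan"]}

```bash
mkdir -p pics; python3 - <<'E'
from station import ctrl
import cv2,numpy as np
o=ctrl.get_obs();print(o['t'],o['tool_pos'],o['tool_rot'],o['opening'],o['contact_force'])
for n in ['scene','side']:
    im,d=ctrl.get_image(n);i=ctrl.camera_info(n);print(n,i)
    np.savez(n+'.npz',im=im,d=d)
    cv2.imwrite(f'pics/{n}0.png',im[:,:,::-1])
print(ctrl.camera_info('wrist'))
E
```

```text
0.0 [ 0.16408077 -0.60243421  0.23007635] [-3.11186396e+00 -4.15981983e-01  9.04932923e-05] 0.08528814626922326 [ 1.06001873 -0.2392921  -0.01608635]
scene {'camera_matrix': array([[426.46580698,   0.        , 259.22772057],
       [  0.        , 426.46580698, 188.99774113],
       [  0.        ,   0.        ,   1.        ]]), 'k1': -0.03341015283585486, 'rvec': array([ 2.37232113,  0.67260304, -0.25525806]), 'tvec': array([-0.43632977, -0.21542376,  1.35372819])}
side {'camera_matrix': array([[353.93396789,   0.        , 254.03697707],
       [  0.        , 353.93396789, 189.11652252],
       [  0.        ,   0.        ,   1.        ]]), 'k1': -0.08830831214774448, 'rvec': array([ 0.37425337, -2.8032978 ,  1.13392347]), 'tvec': array([0.50701948, 0.25504625, 0.83350606])}
{'camera_matrix': array([[319.45672122,   0.        , 252.58971306],
       [  0.        , 319.45672122, 186.71044243],
       [  0.        ,   0.        ,   1.        ]]), 'k1': 0.0059738858009590464, 'T_tool_cam': array([[ 4.81458670e-04, -9.46020830e-01, -3.24105474e-01,
         8.23391222e-02],
       [ 9.99999358e-01,  1.22959257e-04,  1.12659727e-03,
         8.26210221e-04],
       [-1.02593272e-03, -3.24105808e-01,  9.46020281e-01,
        -1.43474576e-01],
       [ 0.00000000e+00,  0.00000000e+00,  0.00000000e+00,
         1.00000000e+00]])}
```

View pics/scene0.png

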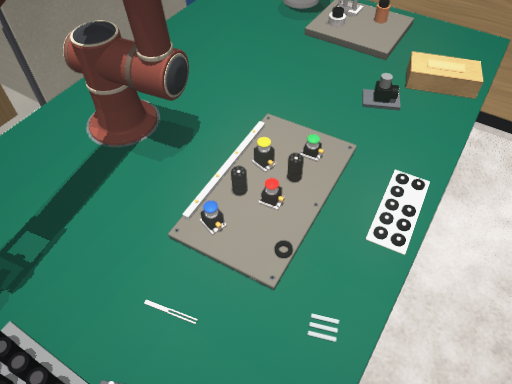

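View pics/side0.png

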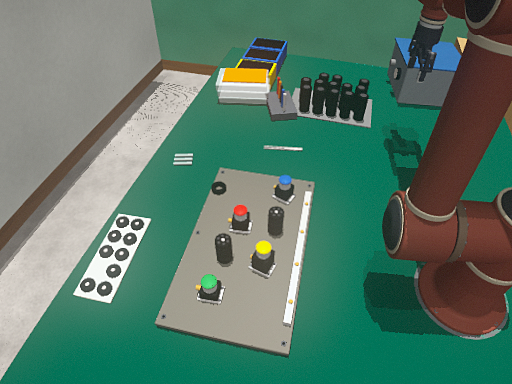

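The scene view shows blue at (210,207), yellow (263,143), green (313,141), red (271,185), and sleeves at (239,180) and (295,166). The side view agrees. Next I cast rays from both views.

```bash
cat > h.py <<'E'
import cv2,numpy as np
from station import ctrl
R=lambda v:cv2.Rodrigues(np.array(v,float))[0]
def cam(n,o=None):
    i=ctrl.camera_info(n)
    if 'rvec' in i:
        r=R(i['rvec']);return i,r.T,-r.T@np.array(i['tvec'])
    T=i['T_tool_cam'];r=R(o['tool_rot']);return i,r@T[:3,:3],r@T[:3,3]+o['tool_pos']
def cast(c,uv,z):
    i,r,p=c
    xy=cv2.undistortPoints(np.array([[uv]],float),i['camera_matrix'],np.array([i['k1'],0,0,0.]))[0,0]
    d=r@np.array([*xy,1]);return p+d*(z-p[2])/d[2]
H=dict(blue=(112,.094),yellow=(28,.109),green=(65,.084),red=(0,.094))
def knobs(im,c,names=H):
    hsv=cv2.cvtColor(im,cv2.COLOR_RGB2HSV).astype(int);out={}
    for k in names:
        h,z=H[k];dh=np.abs((hsv[...,0]-h+90)%180-90)
        m=((dh<12 if k!='yellow' else dh<6)&(hsv[...,1]>150)&(hsv[...,2]>110)).astype('uint8')
        n,l,s,ce=cv2.connectedComponentsWithStats(m);best=[]
        for j in range(1,n):
            if s[j,4]<40: continue
            P=cast(c,ce[j],z-.004)
            if .2<P[0]<.9 and -.5<P[1]<.5: best.append((s[j,4],ce[j].round(1),P.round(4)))
        out[k]=sorted(best,key=lambda b:-b[0])[:2]
    return out
E
python3 - <<'E'
from h import *
for n in ['scene','side']:
    for k,v in knobs(np.load(n+'.npz')['im'],cam(n)).items(): print(n,k,v)
for n,uvs in dict(scene=[(239,171),(295,157)],side=[(276,210),(223,238)]).items():
    for uv in uvs: print('sleeve',cast(cam(n),uv,.095))
print(R(ctrl.get_obs()['tool_rot']).round(3))
E
```

```text
scene blue [(np.int32(128), array([210. , 206.5]), array([ 0.4885, -0.181 ,  0.09  ]))]
scene yellow [(np.int32(94), array([263.6, 141.7]), array([0.4903, 0.0615, 0.105 ]))]
scene green [(np.int32(74), array([313. , 138.5]), array([0.587 , 0.1655, 0.08  ]))]
scene red [(np.int32(120), array([271.4, 183.4]), array([ 0.5765, -0.0421,  0.09  ]))]
side blue [(np.int32(89), array([284.8, 179. ]), array([ 0.4871, -0.1841,  0.09  ]))]
side yellow [(np.int32(158), array([263.1, 247.2]), array([0.4876, 0.0618, 0.105 ]))]
side green [(np.int32(172), array([208.4, 280.9]), array([0.5851, 0.1633, 0.08  ]))]
side red [(np.int32(115), array([239.9, 209.8]), array([ 0.5746, -0.0438,  0.09  ]))]
sleeve [ 0.4872056  -0.05319578  0.095     ]
sleeve [0.58498448 0.0641661  0.095     ]
sleeve [ 0.48518262 -0.06328679  0.095     ]
sleeve [0.58666624 0.05471791 0.095     ]
[[ 0.965  0.263 -0.   ]
 [ 0.263 -0.965  0.002]
 [ 0.    -0.002 -1.   ]]
```

Emit:
{"fn": "jog_arm", "kwargs": {"plan": [[0,0,0,0,0,0.17,-1],[0,0,0,0,0,0.17,-1],[0.8,-1,0,0,0,0,-1],[0.8,-1,0,0,0,0,-1],[0.8,-1,0,0,0,0,-1],[0.8,-1,0,0,0,0,-1],[0.8,-1,0,0,0,0,-1],[0.8,-1,0,0,0,0,-1]]}}

```text
t: 0.9
tool_pos: [0.2607, -0.482, 0.2307]
tool_rot: [-3.141, 0.002, 0.001]
contact_force: [0.9, -0.2, -0.0]
opening: 0.0
grip_force: 0.0
```

Emit:
{"fn": "jog_arm", "kwargs": {"plan": [[0.8,-1,0,0,0,0,-1],[0.8,-1,0,0,0,0,-1],[0.8,-1,0,0,0,0,-1],[0.8,-1,0,0,0,0,-1],[0.8,-1,0,0,0,0,-1],[0.8,-1,0,0,0,0,-1],[0.8,-1,0,0,0,0,-1],[0.8,-1,0,0,0,0,-1]]}}

```text
t: 1.7
tool_pos: [0.3889, -0.3222, 0.2308]
tool_rot: [-3.141, 0.002, 0.001]
contact_force: [0.4, -1.2, 0.2]
opening: 0.0001
grip_force: 0.0
```

Emit:
{"fn": "jog_arm", "kwargs": {"plan": [[0.7,-1,0,0,0,0,-1],[0.7,-1,0,0,0,0,-1],[0.7,-1,0,0,0,0,-1],[0.7,-1,0.5,0,0,0,-1],[0.7,-1,0.5,0,0,0,-1],[0.7,-1,0.5,0,0,0,-1],[0.7,-1,0.5,0,0,0,-1],[0,0,0,0,0,0,-1]]}}

```text
t: 2.5
tool_pos: [0.4864, -0.181, 0.1889]
tool_rot: [-3.139, -0.003, 0.005]
contact_force: [-0.8, -0.8, 0.2]
opening: 0.0004
grip_force: 0.0
```

```bash
cat > look.py <<'E'
import sys
from h import *
o=ctrl.get_obs();im,d=ctrl.get_image('wrist')
print(o['t'],o['tool_pos'].round(4),R(o['tool_rot']).round(3).tolist(),o['contact_force'])
for k,v in knobs(im,cam('wrist',o)).items(): print(k,v)
cv2.imwrite('pics/%s.png'%sys.argv[1],im[:,:,::-1])
E
python3 look.py w1
```

```text
2.5 [ 0.4864 -0.181   0.1889] [[1.0, 0.002, -0.003], [0.002, -1.0, 0.003], [-0.003, -0.003, -1.0]] [-0.79133529 -0.77008653  0.17198006]
blue [(np.int32(1405), array([254.2, 185.1]), array([ 0.4871, -0.1834,  0.09  ]))]
yellow []
green []
red [(np.int32(2126), array([59.1, 67.6]), array([ 0.5747, -0.0447,  0.09  ]))]
```

View pics/w1.png

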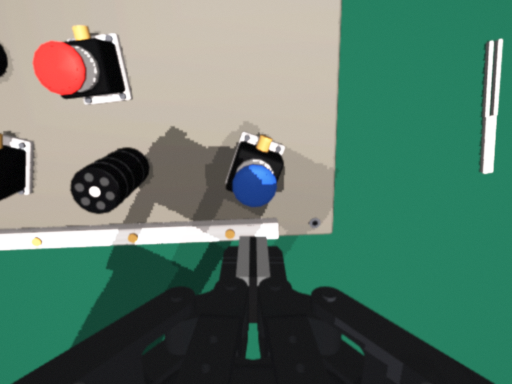

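The wrist view shows the blue knob at (254,185) and the red at (59,68). Both positions agree with the fixed cameras to about 2 mm, so I'll descend.

Emit:
{"fn": "jog_arm", "kwargs": {"plan": [[0.05,0.1,1,0,0,0,-1],[0,0,1,0,0,0,-1],[0,0,1,0,0,0,-1],[0,0,0.9,0,0,0,-1],[0,0,0.3,0,0,0,-1],[0,0,0.15,0,0,0,-1],[0,0,0.1,0,0,0,-1],[0,0,0.1,0,0,0,-1]]}}

```text
t: 3.35
tool_pos: [0.4884, -0.186, 0.1015]
tool_rot: [3.141, -0.002, 0.003]
contact_force: [-0.6, -0.6, 0.1]
opening: -0.0
grip_force: 0.0
```

Emit:
{"fn": "jog_arm", "kwargs": {"plan": [[0,-0.1,0.15,0,0,0,-1],[0,0,0.15,0,0,0,-1],[0,0,0.1,0,0,0,-1],[0,0,0.1,0,0,0,-1],[0,0,0,0,0,0,-1]]}}

```text
t: 3.85
tool_pos: [0.4879, -0.1834, 0.0907]
tool_rot: [-3.142, 0.002, -0.001]
contact_force: [-0.9, 0.8, 2.8]
opening: 0.0001
grip_force: 1.8
```

Contact has been made, so I'll continue gently to the stop.

Emit:
{"fn": "jog_arm", "kwargs": {"plan": [[0,0,0.1,0,0,0,-1],[0,0,0.1,0,0,0,-1],[0,0,0.1,0,0,0,-1],[0,0,0,0,0,0,-1]]}}

```text
t: 4.25
tool_pos: [0.488, -0.1834, 0.0845]
tool_rot: [3.142, -0.002, 0.001]
contact_force: [0.3, 0.6, 3.8]
opening: -0.0003
grip_force: 1.6
```

Emit:
{"fn": "jog_arm", "kwargs": {"plan": [[0,0,0.05,0,0,0,-1],[0,0,0,0,0,0,-1]]}}

```text
t: 4.45
tool_pos: [0.488, -0.1834, 0.0839]
tool_rot: [-3.142, 0.002, -0.001]
contact_force: [-0.2, 1.8, 6.1]
opening: -0.0
grip_force: 2.9
```

Emit:
{"fn": "jog_arm", "kwargs": {"plan": [[0,0,0.05,0,0,0,-1],[0,0,0,0,0,0,-1]]}}

```text
t: 4.65
tool_pos: [0.4881, -0.1835, 0.0838]
tool_rot: [-3.141, 0.002, -0.0]
contact_force: [-3.2, 2.7, 11.2]
opening: 0.0001
grip_force: 5.4
```

The force is rising with no further motion, so blue is home. I'll lift and move to yellow, passing over the sleeve at z of about 0.165.

Emit:
{"fn": "jog_arm", "kwargs": {"plan": [[0,0,-0.5,0,0,0,-1],[0,0,-1,0,0,0,-1],[0,0,-1,0,0,0,-1],[0,0,-1,0,0,0,-1],[0,0,-0.7,0,0,0,-1],[0,-1,0,0,0,0,-1],[0,-1,0,0,0,0,-1],[0,-1,0,0,0,0,-1]]}}

```text
t: 5.45
tool_pos: [0.4875, -0.123, 0.1661]
tool_rot: [3.142, -0.003, -0.0]
contact_force: [0.3, 0.2, -0.5]
opening: 0.0001
grip_force: 0.0
```

Emit:
{"fn": "jog_arm", "kwargs": {"plan": [[0,-1,0,0,0,0,-1],[0,-1,0,0,0,0,-1],[0,-1,0,0,0,0,-1],[0,-1,0,0,0,0,-1],[0,-1,0,0,0,0,-1],[0,-1,0,0,0,0,-1],[0,-1,0,0,0,0,-1],[0,0,0,0,0,0,-1]]}}

```text
t: 6.25
tool_pos: [0.4875, 0.0181, 0.1658]
tool_rot: [-3.141, -0.002, 0.001]
contact_force: [0.2, -0.3, 0.4]
opening: 0.0001
grip_force: 0.0
```

```bash
python3 look.py w2
```

```text
6.25 [0.4875 0.0181 0.1658] [[1.0, 0.001, -0.001], [0.001, -1.0, 0.0], [-0.001, -0.0, -1.0]] [ 0.15860156 -0.34179316  0.36115266]
blue [(np.int32(635), array([503.1, 195.7]), array([ 0.4884, -0.1662,  0.09  ]))]
yellow [(np.int32(302), array([174.6, 194. ]), array([0.4948, 0.0699, 0.105 ]))]
green [(np.int32(385), array([43.1, 65.3]), array([0.5772, 0.1571, 0.08  ]))]
red [(np.int32(2631), array([348.2,  69.3]), array([ 0.575 , -0.0446,  0.09  ]))]
```

Emit:
{"fn": "jog_arm", "kwargs": {"plan": [[0,-1,0,0,0,0,-1],[0,-1,0,0,0,0,-1],[0,-0.2,0,0,0,0,-1],[0,0,0,0,0,0,-1]]}}

```text
t: 6.7
tool_pos: [0.488, 0.0601, 0.1661]
tool_rot: [3.141, -0.001, -0.0]
contact_force: [0.3, -0.9, 0.7]
opening: -0.0002
grip_force: 0.0
```

```bash
python3 look.py w3
```

```text
6.7 [0.488  0.0601 0.1661] [[1.0, -0.001, -0.0], [-0.001, -1.0, -0.001], [-0.0, 0.001, -1.0]] [ 0.29683504 -0.94637852  0.68428809]
blue []
yellow []
green [(np.int32(307), array([101.4,  71.4]), array([0.5742, 0.1606, 0.08  ]))]
red [(np.int32(2625), array([412.8,  69.6]), array([ 0.5751, -0.0446,  0.09  ]))]
```

View pics/w3.png

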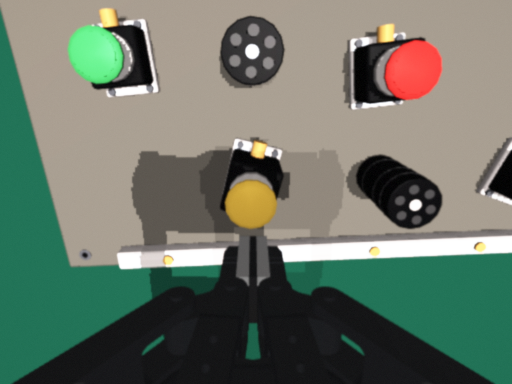

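The yellow knob shows at (250,203) in shadow, outside my hue band, and the green at (96,54). I'll cast those pixels by hand.

```bash
python3 - <<'E'
from h import *
o=ctrl.get_obs();c=cam('wrist',o)
print(cast(c,(250,203),.106),cast(c,(96,54),.081))
E
```

```text
[0.48909991 0.06017302 0.106     ] [0.585133   0.16165805 0.081     ]
```

Emit:
{"fn": "jog_arm", "kwargs": {"plan": [[0,-0.1,1,0,0,0,-1],[0,0,1,0,0,0,-1],[0,0,0.3,0,0,0,-1],[0,0,0,0,0,0,-1]]}}

```text
t: 7.15
tool_pos: [0.4872, 0.0618, 0.1191]
tool_rot: [3.141, -0.003, -0.004]
contact_force: [-0.5, -0.3, -0.1]
opening: 0.0002
grip_force: 0.0
```

Emit:
{"fn": "jog_arm", "kwargs": {"plan": [[0,0,0.2,0,0,0,-1],[0,0,0.15,0,0,0,-1],[0,0,0.1,0,0,0,-1],[0,0,0.1,0,0,0,-1],[0,0,0.1,0,0,0,-1],[0,0,0.1,0,0,0,-1],[0,0,0,0,0,0,-1]]}}

```text
t: 7.85
tool_pos: [0.4882, 0.0626, 0.1057]
tool_rot: [3.142, -0.002, 0.001]
contact_force: [-0.8, -0.2, 3.6]
opening: -0.0001
grip_force: 1.8
```

Emit:
{"fn": "jog_arm", "kwargs": {"plan": [[0,0,0.1,0,0,0,-1],[0,0,0.1,0,0,0,-1],[0,0,0.1,0,0,0,-1],[0,0,0.05,0,0,0,-1],[0,0,0,0,0,0,-1]]}}

```text
t: 8.35
tool_pos: [0.4883, 0.0626, 0.0989]
tool_rot: [3.142, -0.002, 0.001]
contact_force: [-1.4, -0.2, 5.1]
opening: 0.0003
grip_force: 2.7
```

Emit:
{"fn": "jog_arm", "kwargs": {"plan": [[0,0,0.05,0,0,0,-1],[0,0,0,0,0,0,-1]]}}

```text
t: 8.55
tool_pos: [0.4884, 0.0626, 0.0988]
tool_rot: [3.141, -0.002, 0.0]
contact_force: [-4.7, 0.1, 9.7]
opening: -0.0
grip_force: 5.2
```

Yellow is home. Green is next, at (0.586, 0.163).

Emit:
{"fn": "jog_arm", "kwargs": {"plan": [[0,0,-0.5,0,0,0,-1],[0,0,-1,0,0,0,-1],[0,0,-0.7,0,0,0,-1],[0.97,-1,0,0,0,0,-1],[0.97,-1,0,0,0,0,-1],[0.97,-1,0,0,0,0,-1],[0.97,-1,0,0,0,0,-1],[0.97,-1,0,0,0,0,-1]]}}

```text
t: 9.35
tool_pos: [0.5859, 0.1633, 0.1414]
tool_rot: [-3.142, 0.002, -0.001]
contact_force: [-0.8, -0.3, 0.2]
opening: 0.0003
grip_force: 0.0
```

Emit:
{"fn": "jog_arm", "kwargs": {"plan": [[0,0,0.5,0,0,0,-1],[0,0,1,0,0,0,-1],[0,0,0.6,0,0,0,-1],[0,0,0,0,0,0,-1]]}}

```text
t: 9.75
tool_pos: [0.5827, 0.1617, 0.0962]
tool_rot: [3.141, -0.003, -0.009]
contact_force: [-0.8, -0.0, 0.0]
opening: -0.0
grip_force: 0.0
```

Emit:
{"fn": "jog_arm", "kwargs": {"plan": [[0,0,0.2,0,0,0,-1],[0,0,0.2,0,0,0,-1],[0,0,0.1,0,0,0,-1],[0,0,0.1,0,0,0,-1],[0,0,0.1,0,0,0,-1],[0,0,0.1,0,0,0,-1],[0,0,0,0,0,0,-1]]}}

```text
t: 10.45
tool_pos: [0.5853, 0.1624, 0.0834]
tool_rot: [-3.142, 0.002, -0.0]
contact_force: [0.7, 0.4, 0.4]
opening: 0.0002
grip_force: 0.1
```

Emit:
{"fn": "jog_arm", "kwargs": {"plan": [[0,0,0.1,0,0,0,-1],[0,0,0.1,0,0,0,-1],[0,0,0.1,0,0,0,-1],[0,0,0.1,0,0,0,-1],[0,0,0.05,0,0,0,-1],[0,0,0,0,0,0,-1]]}}

```text
t: 11.05
tool_pos: [0.5853, 0.1625, 0.0747]
tool_rot: [-3.141, 0.002, -0.001]
contact_force: [-2.1, -0.3, 3.7]
opening: 0.0003
grip_force: 2.2
```

Emit:
{"fn": "jog_arm", "kwargs": {"plan": [[0,0,0.05,0,0,0,-1],[0,0,0.05,0,0,0,-1],[0,0,0,0,0,0,-1]]}}

```text
t: 11.35
tool_pos: [0.5854, 0.1625, 0.0738]
tool_rot: [-3.142, 0.002, -0.0]
contact_force: [-4.9, 0.2, 10.4]
opening: -0.0
grip_force: 5.3
```

Green is home. I'll lift straight up and check.

Emit:
{"fn": "jog_arm", "kwargs": {"plan": [[0,0,-0.5,0,0,0,-1],[0,0,-1,0,0,0,-1],[0,0,-1,0,0,0,-1],[0,0,-1,0,0,0,-1],[0,0,-1,0,0,0,-1],[0,0,-1,0,0,0,-1],[0,0,-1,0,0,0,-1],[0,0,0,0,0,0,-1]]}}

```text
t: 12.15
tool_pos: [0.587, 0.1627, 0.2057]
tool_rot: [-3.141, 0.002, -0.01]
contact_force: [0.4, 0.5, 0.3]
opening: -0.0
grip_force: 0.0
```

```bash
python3 - <<'E'
from h import *
im,d=ctrl.get_image('side')
a=np.load('side.npz')['im']
cv2.imwrite('pics/s1.png',cv2.resize(np.hstack([a[140:320,140:330],im[140:320,140:330]]),None,fx=2,fy=2)[:,:,::-1])
print(ctrl.get_obs()['contact_force'])
E
```

```text
[ 0.65660969 -0.44177221 -0.8483734 ]
```

View pics/s1.png

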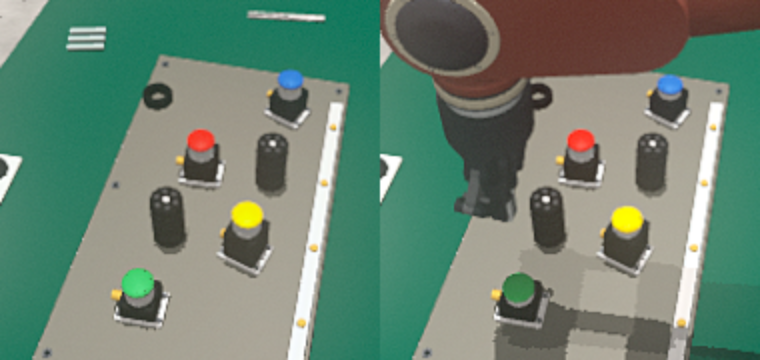

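The before/after crop shows the blue (670,85), yellow (627,220) and green (519,288) knobs lowered. The red (580,140) is still out, and the sleeves and ring are unmoved.

```bash
python3 -c "
from station import ctrl
print(ctrl.finish_job())"
```

```text
the job is handed in; nothing more can be done
None
```

I pressed the blue, yellow and green knobs home in that order and handed the job in after about 12 s; I saw no sign of the red valve or any loose part being touched, and the hand-in returned no verdict.

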